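Close the eyelet pot

TASK

Close the clamped eyelet pot with its loose blue screw cap: set the cap level on the threaded neck, back it off anticlockwise with a light hand until it drops into the thread start and comes up against the stop, then screw it clockwise until it is fully home, and let go. Never force the thread, and leave the shoe, awl, eyelet tray and closed pot where they are.

Things in the scene. Friction and masses are not known exactly. Their poses are not given: they have to be found in the camera images.
- cap_grip (a point): Loose blue screw cap, 63 mm across, 50 mm high, 80 g; starts lying mouth down on the mat. On its round top (22 mm above its lower edge) stands a straight grip bar 48 mm long (this point's x), 14 mm thick (its y), 28 mm high; z up. The point is on the cap's axis at mid height of the bar: 36 mm above the lower edge, 14 mm above the round top.
- cap_mouth (a point): Centre of the cap's lower edge (underside of the lugs), 36 mm below cap_grip. Inside the mouth sit three lugs 120 degrees apart, 6 mm wide, 3 mm high, flush with the edge; they pass over the neck with 1.5 mm play all round. The cap turns freely under its own weight between stops; 0.1 N m is ample to feel a stop and to tighten it; over 0.2 forces it.
- pot_rim (a point): Centre of the rim of the open white pot of eyelets, 88 mm above the bench; z up; x and y say nothing about the thread. The neck is 42 mm across. A cap just set down has its lower edge 8 to 13 mm below the rim; dropped into the thread start and against the stop, 14 to 15 mm; fully home, 19 mm, its inside bearing on the rim, so cap_grip is then 17 mm above it.
- thread_top (a point): On the neck's axis, 8 mm below the rim, where the three ridges (53 mm across) begin bluntly; right-hand thread, sinking 7.5 mm in 120 degrees. On the anticlockwise side (from above) of each beginning is an opening 26 degrees wide for a lug, and beyond it a solid upright stop (neck_c0 to neck_c2: its face in the opening). Where the openings lie differs each time; x and y do not show it.
- pot: The white pot (70 mm wide) in its fixed metal clamp plate, 100 mm square; origin under the plate. A cap set on anyhow rests its lugs on the ridges: turned clockwise it jams on the stops; anticlockwise (up to 120 degrees) it climbs, drops 6 to 7 mm into the openings and meets the stops. From there it screws clockwise about 100 degrees to fully home.
- cap: The same blue cap; origin at the centre of its lower edge, x along the grip bar, z up. The hand must follow it up and down the thread (3.6 mm per radian), or hold the bar loosely: pinched bars do not slide. A lug set on the narrow top (3.5 mm) of a stop also falls up to 5.5 mm when turned anticlockwise off it, but then turns on: only the true thread start ends at a stop.
- closed_pot: Bystander: closed white pot with blue cap, 68 mm across, 66 mm high; origin at the centre of its underside.
- eyelet_tray: Bystander: clear open tray of brass eyelets, 85 x 75 x 18 mm; origin at the centre of its underside.
- shoe: Bystander: wine-red trainer on a tan sole, 230 mm long along its x axis, 84 mm wide, 90 mm high; origin at the centre of its underside.
- awl: Bystander: awl with a red handle, 170 mm long, lying along its x axis on the mat.

How it is judged:
By the outcome, as a careful person would: the job done as asked, in the order asked, and still so for the second after the job is handed in, with the robot touching nothing.
It also fails if it takes over 72 s, if anything falls off the work surface, if the arm or the gripper's body presses on something with over 40 N, if the wrist force passes 120 N, or if a joint passes its speed limit or range.

ROBOT

A 6-joint arm with a two-finger parallel gripper is mounted at the origin on the work surface. World frame = base frame: x ahead of the robot, y to its left, z up, the work surface at z = 0. Lengths are in m, angles in rad, forces in N, time in s.
With the tool pointing down it reaches from about 0.225 to 0.875 m from the base axis. Payload 3.4 kg.
Tool frame: the origin (TCP) lies between the finger pads; the fingertips stand 19 mm ahead of it and the grasp point (between the pads) is the TCP; z points along the fingers, y is the line along which they close (so a half turn about z gives the same grasp; the last joint's range is limited). The gripper opens to 85 mm and grips with 20 to 120 N. Pads are 22 mm wide; open, the fingers measure 114 mm over their backs; the gripper's body (76 mm by 85 mm) begins 54 mm behind the grasp point. The pads swing forward as they close: fully open they stand 13 mm farther back than shut.
Start: joints at [1.116, 0.276, 1.505, -0, 1.361, -0.121], TCP at [0.188, 0.543, 0.25] pointing down, gripper open.
Joint ranges: [-2.89, 2.89], [-0.75, 2.08], [0.22, 2.7], [-1.18, 4.32], [0.11, 2.71], [-2.7, 2.7]. Speed limits (rad/s): [2.57, 2.57, 3.14, 3.14, 3.14, 3.14].

INTERFACE

Orientations are given as a unit quaternion [w, x, y, z].
In Python, from rig import get_state, imaging, ticket gives the robot as it stands. The module is installed in compiled form; this text tells all that it offers.
- The arm moves only by the shell command python3 -m inch 'ROWS' [FORCE]. ROWS is JSON, a list of rows, each an object with "claw": the opening, from -1 (shut) to 1 (fully open); "travel": the shift along the world's x, y, z in units of 200 mm (1.0 is 200 mm), a list of three; "turn": the turn about the world's z in units of 180 degrees (1.0 is 180 degrees). A call has 1 to 5 rows; each row is the pose to reach, as a shift and turn from the pose commanded when the call began, turning the shorter way round; what a row does not reach only later rows make up. A row lasts 1/10 s, in which the tool goes at most 50 mm and 8.59 degrees, less where a joint would pass 70% of its speed; a pose out of reach is approached as far as the arm can. A call with a number of a shift or a turn outside -1 to 1 is refused whole. A call with a gripper value outside its range is refused whole. The fingers move at their own pace and stop on an object; FORCE is the grip in N (left out, the last holds). Time passes only in rows, so rows that repeat a pose let the fingers close. It gives the time, the measured TCP pose, the force, the opening and the grip force at its end, in the units of the state.
- get_state(): the state, without advancing time (a new reading comes with each control period).
- imaging.get_image(name): name is "scene" or "side" or "wrist"; returns the picture (420x560x3 uint8, red, green, blue); there is no depth.
- imaging.camera_params(name): a dict with "camera_matrix" (3x3 intrinsics, pixels), "cam_to_world" (4x4, takes a point from camera to world coordinates); the wrist camera has in their place "T_tool_cam" (4x4, takes a point from camera to tool coordinates, whose origin is the TCP and whose axes are the flange's). Camera axes: x right, y down, z forward; pixel columns grow to the right and rows downward; lengths in m; the calibration is good to about 2 mm. A picture is of the moment at which its call begins: read the wrist's pose just before it. camera_params takes no time and is no camera call.
- ticket.sign_off(): hands the job in; it is judged then, once.
The state is a dict: "clock": time; "qpos": joint angles; "qd": joint speeds; "effort": joint torques, N m; "position": TCP position; "ee_rot": TCP orientation; "contact_force": force on the tool from outside, world axes, zero at the start; "moment": the same for the moment, N m; "width": finger opening in m; "gripper_force": force on a finger pad.
Only numpy, scipy, OpenCV 4.12 (cv2) and the standard library are available. Lean on these libraries where they do the work, as an engineer would, in place of code of your own. Each camera call takes 0.05 s, during which the arm holds its last target. There are 200 camera calls.

## Working session

There is one attempt and no reset: what is moved stays moved. The work goes in short steps, Python scripts to look and compute and a shell command to move; the robot and the scene stay as the last step left them, time stands still between calls to the robot, and variables do not carry over. Pictures are saved under pics/ and viewed, at most 13 in all, crops included, and the job is handed in when it is done.

```bash
mkdir -p pics
cat > h.py <<'E'
import numpy as np, cv2
from rig import get_state, imaging
from scipy.spatial.transform import Rotation as R
def cam(name):
    p=imaging.camera_params(name); K=np.array(p["camera_matrix"])
    if name=="wrist":
        s=get_state(); T=np.eye(4); q=s["ee_rot"]; T[:3,:3]=R.from_quat([q[1],q[2],q[3],q[0]]).as_matrix(); T[:3,3]=s["position"]
        return K,T@np.array(p["T_tool_cam"])
    return K,np.array(p["cam_to_world"])
def grab(name):
    K,T=cam(name); return np.array(imaging.get_image(name)),K,T
def save(n,im): cv2.imwrite("pics/"+n,im[...,::-1])
def ray(K,T,u,v):
    d=T[:3,:3]@np.linalg.solve(K,[u,v,1.]); return T[:3,3],d/np.linalg.norm(d)
def onz(K,T,u,v,z):
    o,d=ray(K,T,u,v); return o+d*(z-o[2])/d[2]
def proj(K,T,p):
    c=np.linalg.inv(T)@np.append(p,1); a=K@c[:3]; return a[:2]/a[2]
E
python3 - <<'E'
from h import *
a,_,Ta=grab("scene"); b,_,Tb=grab("side"); w,_,Tw=grab("wrist")
print(Ta.round(3),Tb.round(3),Tw.round(3)); print(get_state())
save("a.png",a);save("b.png",b);save("w.png",w)
E
```

```text
[[-0.868  0.357 -0.344  0.944]
 [ 0.496  0.645 -0.581  0.656]
 [ 0.014 -0.675 -0.737  0.929]
 [ 0.     0.     0.     1.   ]] [[ 0.968 -0.124  0.219  0.323]
 [-0.251 -0.522  0.816 -0.785]
 [ 0.013 -0.844 -0.536  0.601]
 [ 0.     0.     0.     1.   ]] [[ 0.327  0.904  0.274  0.117]
 [ 0.945 -0.312 -0.097  0.566]
 [-0.002  0.291 -0.957  0.373]
 [ 0.     0.     0.     1.   ]]
{'clock': 0.15, 'qpos': array([ 1.11599858e+00,  2.76452213e-01,  1.50585549e+00, -3.03726633e-06,
        1.36073385e+00, -1.20968708e-01]), 'qd': array([-0.00141883, -0.00070335, -0.0029628 ,  0.00085613, -0.00157859,
       -0.00030081]), 'effort': array([ 1.13599694e-03, -4.17143583e+01, -2.46032435e+01, -1.10698543e-04,
        7.69004517e-03,  1.70749900e-05]), 'position': array([0.18822456, 0.54291147, 0.24963176]), 'ee_rot': array([-2.04263520e-04,  1.66140187e-01,  9.86101878e-01, -6.95055878e-04]), 'contact_force': array([0.72673959, 0.07960628, 0.51788339]), 'moment': array([-0.00670687, -0.04705001,  0.00239607]), 'gripper_force': 0.0, 'width': 0.08553298857594953}
```

View pics/a.png

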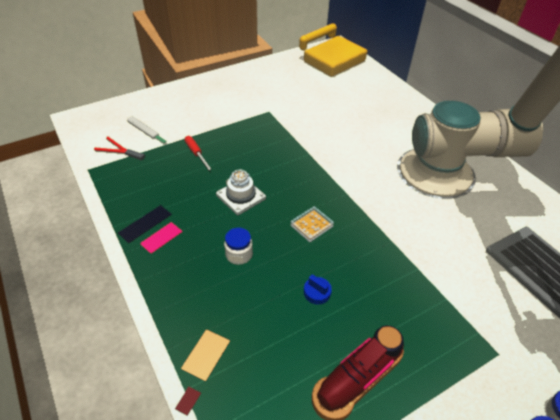

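View pics/b.png

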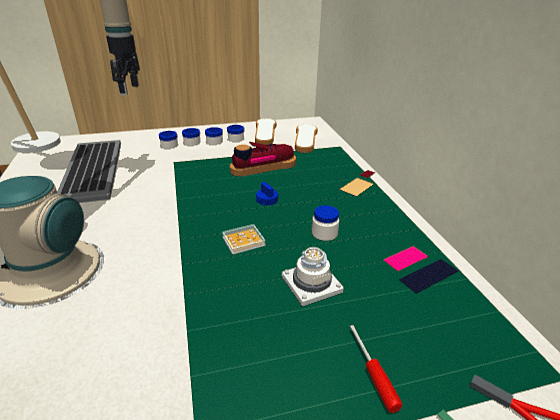

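The scene view shows the cap at about (317,289) with its bar, and the pot neck at (240,180). The side view shows the cap at (267,194) and the pot at (313,262). Next I'll get rough positions from both.

Run:
```python
from h import *
def blue(im):
    h=cv2.cvtColor(im,cv2.COLOR_RGB2HSV); return cv2.inRange(h,(110,150,60),(130,255,255))
rays={}
for n,roi,pr in(("scene",(280,260,350,320),(239,176)),("side",(245,175,290,215),(313,253))):
    im,K,T=grab(n); m=blue(im); M=np.zeros_like(m); M[roi[1]:roi[3],roi[0]:roi[2]]=m[roi[1]:roi[3],roi[0]:roi[2]]
    ys,xs=np.nonzero(M); print(n,xs.mean(),ys.mean(),len(xs),onz(K,T,xs.mean(),ys.mean(),.018),"pot",onz(K,T,*pr,.088))
    v=im[140:215,205:275] if n=="scene" else im[235:310,275:350]
    c=im[255:325,280:350] if n=="scene" else im[165:240,230:300]
    save("c_%s.png"%n,np.hstack([cv2.resize(x,(400,400),interpolation=cv2.INTER_CUBIC) for x in(v,c)]))
```

```text
scene 317.0 289.36607142857144 560 [0.55168977 0.18813164 0.018     ] pot [ 0.56791298 -0.17808778  0.088     ]
side 266.453781512605 194.78711484593836 357 [0.54667262 0.18592488 0.018     ] pot [ 0.55962381 -0.18453697  0.088     ]
```

```bash
python3 -c "
import cv2,numpy as np
a=cv2.imread('pics/c_scene.png');b=cv2.imread('pics/c_side.png');cv2.imwrite('pics/c.png',cv2.resize(np.vstack([a,b]),(600,600)))"
```

```text
(no output)
```

View pics/c.png

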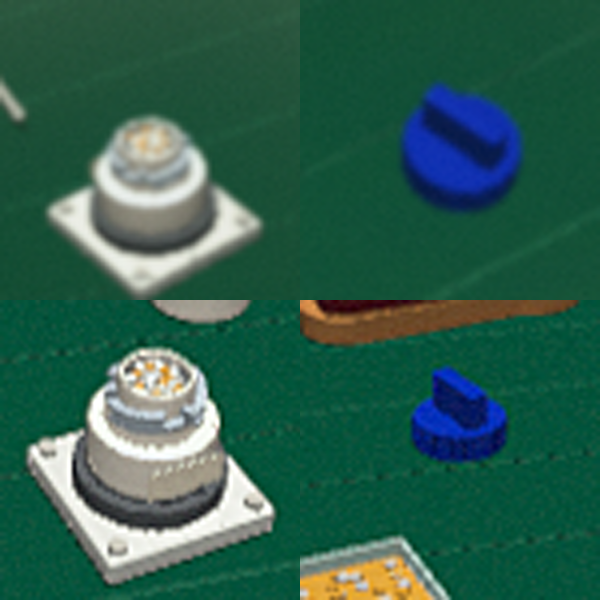

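```bash
python3 - <<'E'
from h import *
K,T=cam("scene")
p=[onz(K,T,280+(u-300)*70/300,255+v*70/300,.05) for u,v in((435,92),(505,145))]
d=p[1]-p[0];print(p,np.degrees(np.arctan2(d[1],d[0])),np.hypot(*d[:2]))
E
python3 -m inch '[{"claw":1,"travel":[0.25,-0.22,0],"turn":0},{"claw":1,"travel":[0.43,-0.4,0],"turn":0},{"claw":1,"travel":[0.6,-0.6,0],"turn":0},{"claw":1,"travel":[0.8,-0.8,0],"turn":0},{"claw":1,"travel":[0.9,-0.9,0],"turn":0}]'
```

```text
[array([0.55729772, 0.16890416, 0.05      ]), array([0.54331317, 0.21530214, 0.05      ])] 106.77303466373455 0.04845968029423054
clock: 0.75
position: [0.366, 0.3651, 0.2504]
ee_rot: [0.0, 0.166, 0.986, 0.0]
contact_force: [1.0, 0.1, 0.7]
width: 0.0853
gripper_force: 0.0
```

```bash
python3 -m inch '[{"claw":1,"travel":[0.2,-0.2,0],"turn":-0.045},{"claw":1,"travel":[0.4,-0.4,0],"turn":-0.09},{"claw":1,"travel":[0.6,-0.6,0],"turn":-0.135},{"claw":1,"travel":[0.8,-0.8,0],"turn":-0.18},{"claw":1,"travel":[0.91,-0.89,0],"turn":-0.225}]'
python3 -m inch '[{"claw":1,"travel":[0,0,-0.1],"turn":-0.045},{"claw":1,"travel":[0,0,-0.2],"turn":-0.075},{"claw":1,"travel":[0,0,-0.25],"turn":-0.075}]'
python3 - <<'E'
from h import *
im,K,T=grab("wrist"); save("w2.png",im); print(get_state()["position"],get_state()["ee_rot"]); print(proj(K,T,[.549,.187,.05]))
E
```

```text
clock: 1.25
position: [0.5446, 0.19, 0.2504]
ee_rot: [-0.0, 0.5, 0.866, 0.0]
contact_force: [1.2, 0.4, 0.2]
width: 0.0854
gripper_force: 0.0
clock: 1.55
position: [0.543, 0.191, 0.1984]
ee_rot: [-0.001, 0.596, 0.803, -0.001]
contact_force: [-0.9, -0.9, -0.9]
width: 0.0856
gripper_force: 0.0
[0.5421613  0.19118623 0.19735853] [-0.00172175  0.59511878  0.80363359 -0.00193114]
[283.10524946 206.84034642]
```

View pics/w2.png

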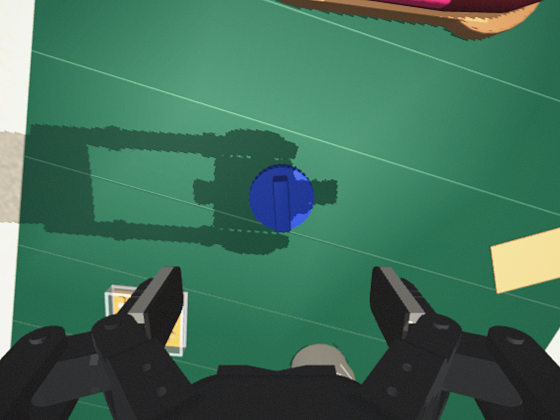

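The wrist view shows the cap disc centred at about (282,198), with the bar vertical in the image (x 273–290, y 177–231), so it is nearly aligned with the pads.

Run:
```python
from h import *
im=cv2.imread("pics/w2.png")[...,::-1].copy(); K,T=cam("wrist")
hs=cv2.cvtColor(im,cv2.COLOR_RGB2HSV); m=cv2.inRange(hs,(108,120,40),(132,255,255)); 
n,l,s,c=cv2.connectedComponentsWithStats(m); i=1+np.argmax(s[1:,4]); cn=cv2.findContours((l==i).astype(np.uint8),0,2)[0][0]
e=cv2.fitEllipse(cv2.convexHull(cn)); print(s[i],e, onz(K,T,*e[0],.018),onz(K,T,*e[0],.011))
save("z.png",cv2.resize(im[155:240,240:325],(595,595),interpolation=cv2.INTER_CUBIC))
```

```text
[ 249  164   66   68 3367] ((281.15008544921875, 197.27590942382812), (64.51912689208984, 66.77571868896484), 176.66781616210938) [0.54634912 0.18742662 0.018     ] [0.54695039 0.18571795 0.011     ]
```

View pics/z.png

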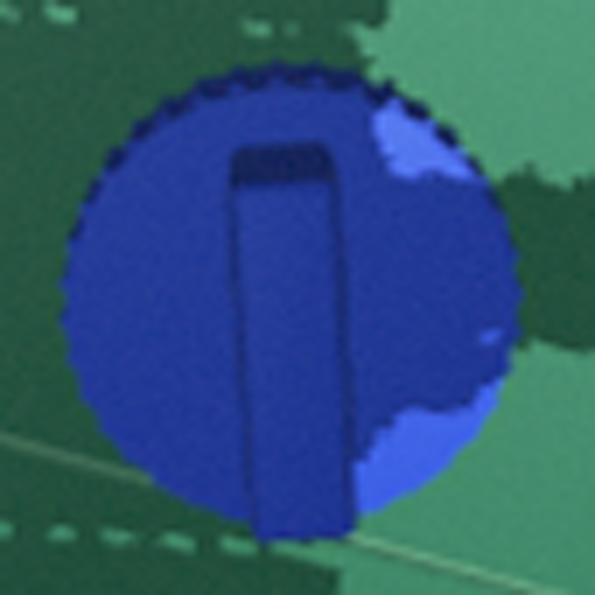

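Run:
```python
from h import *
K,T=cam("wrist"); f=lambda u,v,z: onz(K,T,240+u/7,155+v/7,z)
t=(f(232,187,.05)+f(333,180,.05))/2; b=(f(258,540,.05)+f(352,533,.05))/2
d=b-t; print("bar c",(t+b)/2,"ang",np.degrees(np.arctan2(d[1],d[0])),np.hypot(*d[:2]),"disc",f(292,303,.022))
print("tool y",np.degrees(np.arctan2(T[1,0],T[0,0])))
s=get_state();q=s["ee_rot"];print(R.from_quat([q[1],q[2],q[3],q[0]]).as_matrix().round(3),s["position"])
```

```text
bar c [0.54693403 0.18701332 0.05      ] ang -69.20687729848495 0.04620719003747316 disc [0.54682112 0.18760534 0.022     ]
tool y 16.986176045578187
[[-0.292  0.957 -0.005]
 [ 0.957  0.292 -0.001]
 [ 0.    -0.005 -1.   ]] [0.5421613  0.19118623 0.19735853]
```

```bash
python3 -m inch '[{"claw":1,"travel":[0.025,-0.02,-0.2],"turn":0.021},{"claw":1,"travel":[0.025,-0.02,-0.4],"turn":0.021},{"claw":1,"travel":[0.025,-0.02,-0.52],"turn":0.021},{"claw":1,"travel":[0.025,-0.02,-0.52],"turn":0.021},{"claw":1,"travel":[0.025,-0.02,-0.52],"turn":0.021}]'
```

```text
clock: 2.1
position: [0.5492, 0.1883, 0.0972]
ee_rot: [0.0, 0.568, 0.823, 0.0]
contact_force: [0.6, 0.5, -0.0]
width: 0.0856
gripper_force: 0.0
```

```bash
python3 -m inch '[{"claw":1,"travel":[-0.011,-0.006,-0.12],"turn":0},{"claw":1,"travel":[-0.011,-0.006,-0.2],"turn":0},{"claw":1,"travel":[-0.011,-0.006,-0.26],"turn":0},{"claw":1,"travel":[-0.011,-0.006,-0.26],"turn":0},{"claw":0.2,"travel":[-0.011,-0.006,-0.26],"turn":0}]' 20
python3 -m inch '[{"claw":-0.3,"travel":[0,0,0],"turn":0},{"claw":-0.7,"travel":[0,0,0],"turn":0},{"claw":-1,"travel":[0,0,0],"turn":0},{"claw":-1,"travel":[0,0,0],"turn":0},{"claw":-1,"travel":[0,0,0],"turn":0}]' 20
```

```text
clock: 2.6
position: [0.5474, 0.1869, 0.0455]
ee_rot: [0.001, 0.569, 0.823, 0.001]
contact_force: [0.0, -0.1, 0.2]
width: 0.0733
gripper_force: 0.0
clock: 3.1
position: [0.5468, 0.1867, 0.0446]
ee_rot: [0.0, 0.569, 0.822, 0.0]
contact_force: [-0.5, 0.4, 0.5]
width: 0.0132
gripper_force: 25.1
```

```bash
python3 -m inch '[{"claw":-1,"travel":[0,0,0.1],"turn":0},{"claw":-1,"travel":[0,0,0.3],"turn":0},{"claw":-1,"travel":[0,0,0.5],"turn":0},{"claw":-1,"travel":[0,-0.1,0.7],"turn":-0.03},{"claw":-1,"travel":[0,-0.2,0.88],"turn":-0.07}]'
python3 -m inch '[{"claw":-1,"travel":[0,-0.2,0.1],"turn":-0.04},{"claw":-1,"travel":[0,-0.4,0.1],"turn":-0.08},{"claw":-1,"travel":[0,-0.6,0.1],"turn":-0.12},{"claw":-1,"travel":[0,-0.8,0.1],"turn":-0.16},{"claw":-1,"travel":[0,-0.98,0.1],"turn":-0.2}]'
python3 -m inch '[{"claw":-1,"travel":[-0.02,-0.2,0.0],"turn":-0.04},{"claw":-1,"travel":[-0.05,-0.4,0.0],"turn":-0.07},{"claw":-1,"travel":[-0.05,-0.6,0.0],"turn":-0.07},{"claw":-1,"travel":[-0.05,-0.81,0.0],"turn":-0.07},{"claw":-1,"travel":[-0.05,-0.81,0.0],"turn":-0.07}]'
python3 -m inch '[{"claw":-1,"travel":[0,0,0],"turn":0},{"claw":-1,"travel":[0,0,0],"turn":0},{"claw":-1,"travel":[0,0,0],"turn":0}]'
python3 - <<'E'
from h import *
im,K,T=grab("wrist"); save("w3.png",im); s=get_state(); print(s["position"],s["ee_rot"],s["qpos"],s["width"]); print(proj(K,T,[.563,-.181,.088]))
E
```

```text
clock: 3.6
position: [0.5462, 0.1465, 0.2221]
ee_rot: [0.0, 0.657, 0.754, 0.0]
contact_force: [1.7, 0.3, -1.6]
width: 0.0133
gripper_force: 25.0
clock: 4.1
position: [0.5459, -0.0512, 0.2402]
ee_rot: [-0.0, 0.858, 0.513, -0.0]
contact_force: [0.6, 0.1, -0.4]
width: 0.0134
gripper_force: 24.9
clock: 4.6
position: [0.5362, -0.2167, 0.2398]
ee_rot: [0.001, 0.909, 0.416, -0.001]
contact_force: [-0.2, 1.1, -1.5]
width: 0.0138
gripper_force: 24.9
clock: 4.9
position: [0.5363, -0.21, 0.2403]
ee_rot: [-0.0, 0.908, 0.419, -0.0]
contact_force: [0.4, -0.7, -1.2]
width: 0.0133
gripper_force: 24.9
[ 0.53641679 -0.21004156  0.24038718] [-1.66713658e-04  9.07955159e-01  4.19067299e-01  2.86532516e-05] [-4.94125743e-01  2.83246318e-01  1.51934387e+00  2.52824260e-04
  1.33923465e+00  2.11776876e-01] 0.013572919316535398
[277.81723613 154.24479662]
```

View pics/w3.png

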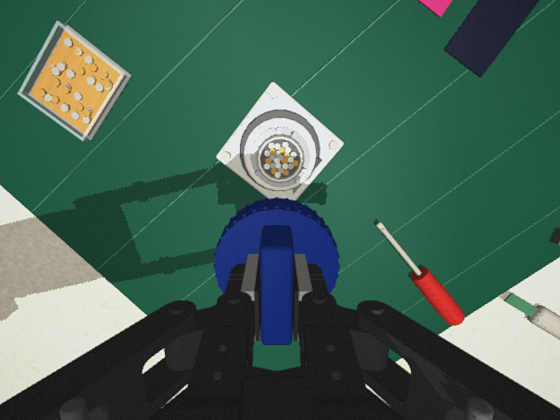

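The wrist view shows the cap held level and the pot neck centred near (280,158). I'll zoom in on the neck.

Run:
```python
from h import *
im=cv2.imread("pics/w3.png"); cv2.imwrite("pics/z2.png",cv2.resize(im[115:205,235:325],(594,594),interpolation=cv2.INTER_CUBIC))
```

```text
(no output)
```

View pics/z2.png

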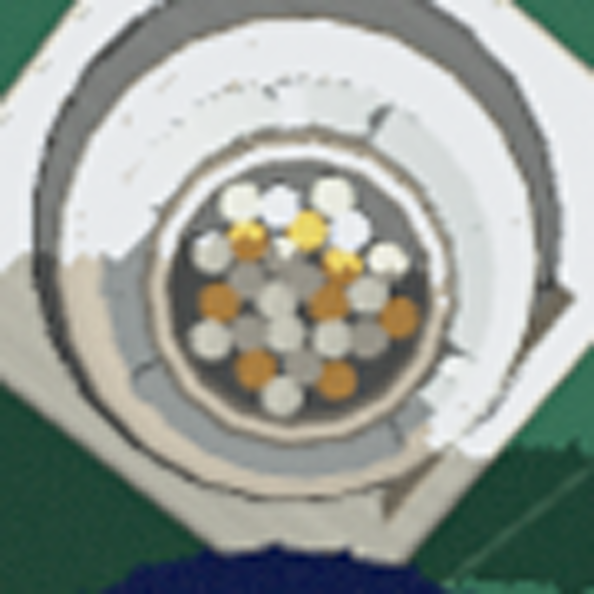

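Run:
```python
from h import *
K,T=cam("wrist"); f=lambda u,v,z: onz(K,T,235+(u+.5)/6.6-.5,115+(v+.5)/6.6-.5,z)
L,Rr,U,D=f(150,285,.088),f(450,285,.088),f(300,130,.088),f(300,438,.088)
print(np.linalg.norm(L-Rr),np.linalg.norm(U-D),(L+Rr)/2,(U+D)/2)
L,Rr,U,D=f(170,285,.088),f(437,285,.088),f(300,157,.088),f(300,412,.088)
print(np.linalg.norm(L-Rr),np.linalg.norm(U-D),(L+Rr)/2,(U+D)/2, T[:3,3])
im=cv2.imread("pics/w3.png");g=cv2.cvtColor(im,6)
c=np.array(proj(K,T,np.append(((U+D)/2)[:2],.088)));print(c)
# sector marks: polar at z=.08 plane, r 22-27mm
x0,y0=((U+D)/2)[:2]
P=np.array([[proj(K,T,[x0+r*np.cos(a),y0+r*np.sin(a),.08]) for a in np.radians(np.arange(0,360,.6))] for r in np.linspace(.018,.036,60)],np.float32)
pol=cv2.remap(im,P[...,0],P[...,1],cv2.INTER_CUBIC); cv2.imwrite("pics/pol.png",cv2.resize(pol,(800,360)))
```

```text
0.03886636954138413 0.039720192393816946 [ 0.56261378 -0.18453297  0.088     ] [ 0.5624271  -0.18475451  0.088     ]
0.03459102772164114 0.03288512927971551 [ 0.56295908 -0.18482702  0.088     ] [ 0.56247049 -0.1847032   0.088     ] [ 0.58380784 -0.15463374  0.36356341]
[280.03030303 158.01897243]
```

View pics/pol.png

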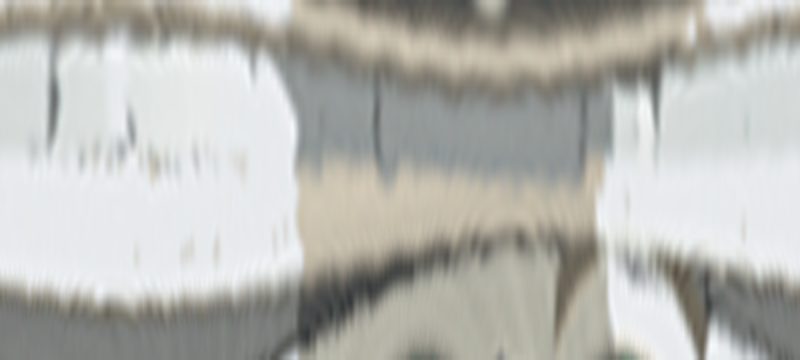

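The polar view shows radial edges at columns 52, 130, 378, 583 and 655. That puts the thread beginnings at about 23, 143 and 263°, with stops at about 49–57° and every 120° after. The pot axis is at (0.5626, −0.1847). I'll move over it.

```bash
python3 -m inch '[{"claw":-1,"travel":[0.07,0.06,-0.1],"turn":0},{"claw":-1,"travel":[0.131,0.1265,-0.25],"turn":0},{"claw":-1,"travel":[0.131,0.1265,-0.4],"turn":0},{"claw":-1,"travel":[0.131,0.1265,-0.42],"turn":0},{"claw":-1,"travel":[0.131,0.1265,-0.42],"turn":0}]'
python3 -m inch '[{"claw":-1,"travel":[0,0,0],"turn":0},{"claw":-1,"travel":[0,0,0],"turn":0}]'
python3 - <<'E'
from h import *
out=[]
s=get_state();print(s["position"],s["contact_force"],s["moment"])
for n,r in(("scene",(195,110,285,215)),("side",(265,185,355,310))):
    im,K,T=grab(n); save("d_%s.png"%n,im); p=proj(K,T,s["position"]); print(n,p,proj(K,T,[.5626,-.1847,.088]))
    c=im[r[1]:r[3],r[0]:r[2]]; out.append(cv2.resize(c,(400,int(400*c.shape[0]/c.shape[1])),interpolation=cv2.INTER_CUBIC)[:460])
save("d.png",np.hstack([np.vstack([o,np.zeros((460-len(o),400,3),np.uint8)]) for o in out]))
E
```

```text
clock: 5.45
position: [0.5623, -0.1852, 0.1559]
ee_rot: [-0.001, 0.908, 0.419, -0.001]
contact_force: [-0.1, -0.5, -1.0]
width: 0.0136
gripper_force: 24.9
clock: 5.65
position: [0.5636, -0.1867, 0.1582]
ee_rot: [0.001, 0.908, 0.418, 0.001]
contact_force: [0.0, -0.3, -0.9]
width: 0.0133
gripper_force: 24.9
[ 0.56358336 -0.18667841  0.15824209] [ 0.01924985 -0.31398803 -0.8801518 ] [-0.02767549  0.02052598  0.00780575]
scene [237.78701896 153.32021951] [239.66784597 173.88182166]
side [317.40895685 225.37190148] [314.39114041 252.83555743]
```

View pics/d.png

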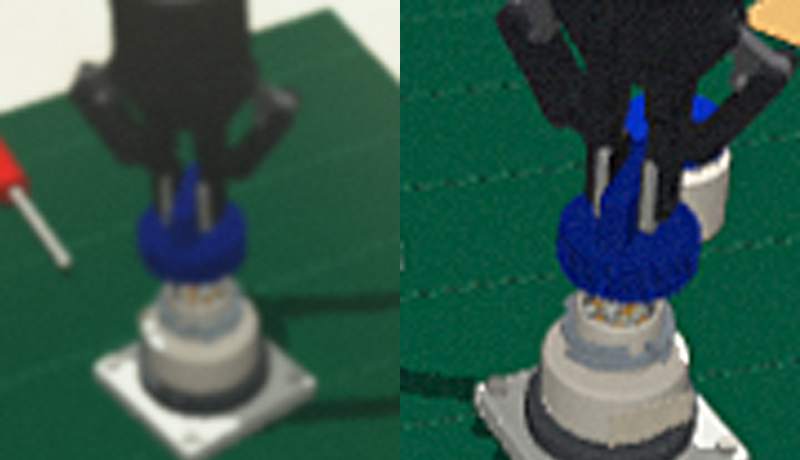

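The cap sits over the neck, slightly off in this reading. I'll correct the few tenths to two mm of settling error and check again.

```bash
python3 -m inch '[{"claw":-1,"travel":[0,0,0],"turn":0},{"claw":-1,"travel":[0,0,0],"turn":0},{"claw":-1,"travel":[0,0,0],"turn":0}]'
python3 - <<'E'
from h import *
P=[]
for i in range(6): imaging.get_image("side"); P.append(get_state()["position"])
print(np.round(P,4))
for n,r in(("scene",(195,110,285,215)),("side",(265,185,355,310))):
    im,K,T=grab(n); h=cv2.cvtColor(im,cv2.COLOR_RGB2HSV); p=P[-1]
    m=cv2.inRange(h,(108,120,30),(132,255,255)); a=proj(K,T,[p[0],p[1],p[2]-.034]); print(n,"exp cap",a)
    for v in range(int(a[1])-4,int(a[1])+7,2):
        x=np.nonzero(m[v,r[0]:r[2]])[0]+r[0]; print(v,x.min(),x.max(),(x.min()+x.max())/2)
    b=proj(K,T,[.5626,-.1847,.035]); wmask=cv2.inRange(h,(0,0,110),(40,60,255)); print("exp body",b)
    for v in range(int(b[1])-10,int(b[1])+2,2):
        x=np.nonzero(wmask[v,r[0]:r[2]])[0]+r[0]; print(v,x.min(),x.max(),(x.min()+x.max())/2)
E
```

```text
clock: 6.05
position: [0.5626, -0.1862, 0.1565]
ee_rot: [0.0, 0.908, 0.418, 0.0]
contact_force: [-0.1, 0.3, -0.9]
width: 0.0135
gripper_force: 24.9
[[ 0.5626 -0.1862  0.1564]
 [ 0.5626 -0.1862  0.1563]
 [ 0.5626 -0.1862  0.1563]
 [ 0.5626 -0.1861  0.1563]
 [ 0.5626 -0.1861  0.1562]
 [ 0.5626 -0.1861  0.1563]]
scene exp cap [238.85140632 163.91413708]
159 228 249 238.5
161 227 250 238.5
163 227 250 238.5
165 227 249 238.0
167 227 249 238.0
169 228 248 238.0
exp body [240.50448837 188.07152792]
178 233 250 241.5
180 228 251 239.5
182 227 252 239.5
184 230 252 241.0
186 231 251 241.0
188 228 251 239.5
side exp cap [315.68311736 239.92780091]
235 300 330 315.0
237 300 331 315.5
239 300 331 315.5
241 300 331 315.5
243 300 330 315.0
245 300 330 315.0
exp body [312.85142877 272.2795349 ]
262 297 328 312.5
264 297 329 313.0
266 297 329 313.0
268 295 329 312.0
270 286 329 307.5
272 283 328 305.5
```

```bash
python3 -m inch '[{"claw":-1,"travel":[0,0.007,-0.04],"turn":0},{"claw":-1,"travel":[0,0.007,-0.08],"turn":0},{"claw":-1,"travel":[0,0.007,-0.1],"turn":0},{"claw":-1,"travel":[0,0.007,-0.1],"turn":0},{"claw":-1,"travel":[0,0.007,-0.1],"turn":0}]'
python3 -m inch '[{"claw":-1,"travel":[0,0,0],"turn":0},{"claw":-1,"travel":[0,0,0],"turn":0},{"claw":-1,"travel":[0,0,-0.01],"turn":0},{"claw":-1,"travel":[0,0,-0.02],"turn":0},{"claw":-1,"travel":[0,0,-0.02],"turn":0}]'
```

```text
clock: 6.95
position: [0.5626, -0.1847, 0.1361]
ee_rot: [-0.0, 0.908, 0.418, -0.0]
contact_force: [0.9, -0.4, -0.4]
width: 0.0138
gripper_force: 24.9
clock: 7.45
position: [0.5624, -0.1846, 0.132]
ee_rot: [-0.0, 0.908, 0.418, -0.0]
contact_force: [0.6, 0.5, -1.6]
width: 0.0137
gripper_force: 24.9
```

```bash
python3 -m inch '[{"claw":-1,"travel":[0,0,-0.005],"turn":0},{"claw":-1,"travel":[0,0,-0.01],"turn":0},{"claw":-1,"travel":[0,0,-0.015],"turn":0},{"claw":-1,"travel":[0,0,-0.015],"turn":0},{"claw":-1,"travel":[0,0,-0.015],"turn":0}]'
python3 -m inch '[{"claw":-1,"travel":[0,0,-0.005],"turn":0},{"claw":-1,"travel":[0,0,-0.01],"turn":0},{"claw":-1,"travel":[0,0,-0.01],"turn":0},{"claw":-1,"travel":[0,0,-0.01],"turn":0}]'
```

```text
clock: 7.95
position: [0.5626, -0.1847, 0.1293]
ee_rot: [0.0, 0.908, 0.418, -0.0]
contact_force: [0.2, -1.0, -1.2]
width: 0.0135
gripper_force: 24.9
clock: 8.35
position: [0.5626, -0.1847, 0.1273]
ee_rot: [-0.0, 0.908, 0.418, -0.0]
contact_force: [0.0, 0.3, -0.4]
width: 0.0133
gripper_force: 24.9
```

```bash
python3 -m inch '[{"claw":-1,"travel":[0,0,-0.005],"turn":0},{"claw":-1,"travel":[0,0,-0.01],"turn":0},{"claw":-1,"travel":[0,0,-0.01],"turn":0},{"claw":-1,"travel":[0,0,-0.01],"turn":0}]'
python3 -m inch '[{"claw":-1,"travel":[0,0,-0.005],"turn":0},{"claw":-1,"travel":[0,0,-0.005],"turn":0},{"claw":-1,"travel":[0,0,-0.005],"turn":0}]'
python3 -m inch '[{"claw":-1,"travel":[0,0,-0.005],"turn":0},{"claw":-1,"travel":[0,0,-0.005],"turn":0},{"claw":-1,"travel":[0,0,-0.005],"turn":0}]'
```

```text
clock: 8.75
position: [0.5626, -0.1847, 0.1252]
ee_rot: [-0.0, 0.908, 0.418, -0.0]
contact_force: [-0.3, 0.3, -1.0]
width: 0.0133
gripper_force: 24.9
clock: 9.05
position: [0.5626, -0.1847, 0.1243]
ee_rot: [0.0, 0.908, 0.418, -0.0]
contact_force: [-0.1, -0.3, -0.9]
width: 0.0136
gripper_force: 24.9
clock: 9.35
position: [0.5626, -0.1847, 0.1232]
ee_rot: [-0.0, 0.908, 0.418, -0.0]
contact_force: [0.0, 0.3, -0.8]
width: 0.0135
gripper_force: 24.9
```

```bash
for i in 1; do python3 -m inch '[{"claw":-1,"travel":[0,0,-0.005],"turn":0},{"claw":-1,"travel":[0,0,-0.005],"turn":0}]'
python3 -m inch '[{"claw":-1,"travel":[0,0,-0.004],"turn":0},{"claw":-1,"travel":[0,0,-0.004],"turn":0}]'; done
```

```text
clock: 9.55
position: [0.5628, -0.1848, 0.1225]
ee_rot: [0.0, 0.908, 0.418, 0.0]
contact_force: [0.9, -0.5, -0.2]
width: 0.0134
gripper_force: 25.1
clock: 9.75
position: [0.5628, -0.1848, 0.1223]
ee_rot: [0.0, 0.908, 0.418, 0.0]
contact_force: [-0.4, 0.9, 4.4]
width: 0.0139
gripper_force: 25.6
```

Contact with the ridge came at about 10 mm depth, so the drop should come after roughly 35–50° of anticlockwise turning. I'll loosen the hold around the bar, raise the hand slightly, and turn the bar loosely.

```bash
python3 -m inch '[{"claw":-0.6,"travel":[0,0,0.003],"turn":0},{"claw":-0.58,"travel":[0,0,0.01],"turn":0},{"claw":-0.58,"travel":[0,0,0.03],"turn":0},{"claw":-0.58,"travel":[0,0,0.03],"turn":0},{"claw":-0.58,"travel":[0,0,0.03],"turn":0}]'
cat > capz.py <<'E'
from h import *
im,K,T=grab("wrist"); s=get_state()
h=cv2.cvtColor(im,cv2.COLOR_RGB2HSV); m=cv2.inRange(h,(105,110,25),(135,255,255))
m[360:]=0
w=[ (lambda x:(x.max()-x.min()+1,x.min(),x.max()))(np.nonzero(m[v])[0]) if m[v].any() else (0,0,0) for v in range(420)]
top=np.nonzero(m.sum(1)>255*8)[0][0]
v=int(np.argmax([a[0] for a in w])); print("maxw",v,w[v],"top",top,"mom",s["moment"].round(3),"F",s["contact_force"].round(2),"z",s["position"][2].round(4),"w",round(s["width"],4))
save("last.png",im)
E
python3 capz.py
```

```text
clock: 10.25
position: [0.5627, -0.1848, 0.1277]
ee_rot: [0.0, 0.908, 0.418, 0.0]
contact_force: [0.1, -0.8, -0.2]
width: 0.0179
gripper_force: 0.0
maxw 262 (np.int64(123), np.int64(215), np.int64(337)) top 196 mom [-0.011  0.001 -0.009] F [-0.68 -0.58  0.64] z 0.1275 w 0.0181
```

```bash
python3 -m inch '[{"claw":-0.58,"travel":[0,0,0],"turn":0.025},{"claw":-0.58,"travel":[0,0,0],"turn":0.05},{"claw":-0.58,"travel":[0,0,0],"turn":0.075},{"claw":-0.58,"travel":[0,0,0],"turn":0.1},{"claw":-0.58,"travel":[0,0,0],"turn":0.1}]'; python3 capz.py
```

```text
clock: 10.8
position: [0.5628, -0.1848, 0.1277]
ee_rot: [0.0, 0.832, 0.555, 0.0]
contact_force: [-0.5, -0.4, -0.3]
width: 0.0181
gripper_force: 0.3
maxw 199 (np.int64(301), np.int64(255), np.int64(555)) top 196 mom [-0.003 -0.055 -0.012] F [ 0.14 -0.08 -0.11] z 0.1276 w 0.0176
```

```bash
sed -i 's/^m\[360:\]=0/m[360:]=0; m[:,:195]=0; m[:,365:]=0; m[:150]=0/' capz.py
python3 -m inch '[{"claw":-0.58,"travel":[0,0,0],"turn":0.015},{"claw":-0.58,"travel":[0,0,0],"turn":0.03},{"claw":-0.58,"travel":[0,0,0],"turn":0.045},{"claw":-0.58,"travel":[0,0,0],"turn":0.06}]'; python3 capz.py
python3 -m inch '[{"claw":-0.58,"travel":[0,0,0],"turn":0.015},{"claw":-0.58,"travel":[0,0,0],"turn":0.03},{"claw":-0.58,"travel":[0,0,0],"turn":0.045}]'; python3 capz.py
```

```text
clock: 11.25
position: [0.563, -0.1849, 0.1281]
ee_rot: [0.001, 0.776, 0.631, 0.0]
contact_force: [0.3, -0.9, 3.8]
width: 0.0177
gripper_force: 3.0
maxw 261 (np.int64(124), np.int64(214), np.int64(337)) top 196 mom [-0.011  0.044 -0.108] F [-0.47  1.07  2.82] z 0.1281 w 0.018
clock: 11.6
position: [0.5632, -0.185, 0.1285]
ee_rot: [0.001, 0.729, 0.684, 0.0]
contact_force: [-0.0, -0.8, 5.5]
width: 0.0179
gripper_force: 4.6
maxw 261 (np.int64(124), np.int64(214), np.int64(337)) top 196 mom [ 0.025  0.128 -0.106] F [0.26 0.54 4.56] z 0.1285 w 0.018
```

```bash
python3 -m inch '[{"claw":-0.58,"travel":[0,0,0.008],"turn":0},{"claw":-0.58,"travel":[0,0,0.008],"turn":0}]'; python3 capz.py
python3 -m inch '[{"claw":-0.58,"travel":[0,0,0.001],"turn":0.015},{"claw":-0.58,"travel":[0,0,0.002],"turn":0.03}]'; python3 capz.py
```

```text
clock: 11.85
position: [0.5628, -0.1847, 0.1291]
ee_rot: [0.0, 0.73, 0.684, 0.0]
contact_force: [1.8, -0.4, 0.7]
width: 0.0179
gripper_force: 0.3
maxw 261 (np.int64(123), np.int64(215), np.int64(337)) top 196 mom [-0.017 -0.13  -0.   ] F [ 0.92 -0.01  1.09] z 0.129 w 0.0181
clock: 12.1
position: [0.5624, -0.1845, 0.1292]
ee_rot: [-0.0, 0.696, 0.718, -0.0]
contact_force: [0.3, -0.2, 1.1]
width: 0.0181
gripper_force: 1.0
maxw 262 (np.int64(123), np.int64(215), np.int64(337)) top 196 mom [ 0.042  0.024 -0.015] F [ 0.17 -1.01  0.27] z 0.1293 w 0.018
```

```bash
python3 -m inch '[{"claw":-0.58,"travel":[0,0,0.001],"turn":0.015},{"claw":-0.58,"travel":[0,0,0.002],"turn":0.03}]' >/dev/null; python3 capz.py
python3 -m inch '[{"claw":-0.58,"travel":[0,0,0.001],"turn":0.015},{"claw":-0.58,"travel":[0,0,0.002],"turn":0.03}]'>/dev/null; python3 capz.py
python3 -m inch '[{"claw":-0.58,"travel":[0,0,0],"turn":0}]'; python3 capz.py
```

```text
maxw 251 (np.int64(122), np.int64(215), np.int64(336)) top 196 mom [-0.02  -0.065  0.028] F [ 0.39  0.07 -0.14] z 0.1296 w 0.0181
maxw 262 (np.int64(122), np.int64(217), np.int64(338)) top 198 mom [-0.042  0.088  0.036] F [-0.23 -0.19 -0.27] z 0.1298 w 0.0181
clock: 12.75
position: [0.5622, -0.1846, 0.1299]
ee_rot: [-0.001, 0.626, 0.78, -0.0]
contact_force: [-0.4, 0.3, -0.2]
width: 0.0182
gripper_force: 0.2
maxw 252 (np.int64(121), np.int64(217), np.int64(337)) top 198 mom [-0.021  0.038  0.032] F [ 0.23 -0.35  0.45] z 0.13 w 0.0178
```

```bash
python3 - <<'E'
from h import *
K,T=cam("wrist"); c=np.array([.5627,-.1847])
for d in (8,9,10,11,12,14,15,17,19):
    z=.088-d/1e3; a=np.radians(np.arange(0,360,3))
    P=np.array([proj(K,T,[c[0]+.0315*np.cos(t),c[1]+.0315*np.sin(t),zz]) for t in a for zz in (z,z+.022)])
    print(d,P.min(0).round(1),P.max(0).round(1),(P.max(0)-P.min(0)).round(1)[0])
E
python3 - <<'E'
import cv2
im=cv2.imread("pics/last.png"); cv2.imwrite("pics/l1.png",im[150:420,130:430])
E
```

```text
8 [217.8 192.5] [339.7 314.3] 121.9
9 [218.2 192. ] [339.4 313.2] 121.2
10 [218.5 191.6] [339.  312.1] 120.5
11 [218.8 191.2] [338.7 311. ] 119.8
12 [219.2 190.8] [338.3 310. ] 119.1
14 [219.8 190. ] [337.6 307.9] 117.8
15 [220.1 189.6] [337.3 306.9] 117.2
17 [220.7 188.8] [336.6 304.8] 115.9
19 [221.3 188. ] [336.  302.9] 114.6
```

View pics/l1.png

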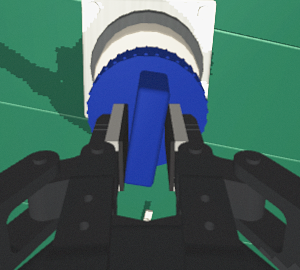

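```bash
python3 -m inch '[{"claw":-0.58,"travel":[0,0,0.001],"turn":0.012},{"claw":-0.58,"travel":[0,0,0.002],"turn":0.024},{"claw":-0.58,"travel":[0,0,0.002],"turn":0.024}]' >/dev/null; python3 capz.py
python3 -m inch '[{"claw":-0.58,"travel":[0,0,0.001],"turn":0.012},{"claw":-0.58,"travel":[0,0,0.002],"turn":0.024},{"claw":-0.58,"travel":[0,0,0.002],"turn":0.024}]' >/dev/null; python3 capz.py
```

```text
maxw 255 (np.int64(117), np.int64(218), np.int64(334)) top 194 mom [-0.008  0.032 -0.026] F [ 0.9  -0.01 -0.25] z 0.1307 w 0.0178
maxw 255 (np.int64(117), np.int64(218), np.int64(334)) top 194 mom [ 0.282  0.063 -0.053] F [-0.59  1.55 -0.06] z 0.131 w 0.0177
```

It dropped: the disc width went from 121 to 117 px and the top row moved back. I'll creep to the stop now.

```bash
python3 -m inch '[{"claw":-0.58,"travel":[0,0,0],"turn":0.006},{"claw":-0.58,"travel":[0,0,0],"turn":0.006}]' |tail -1; python3 capz.py
```

```text
gripper_force: 4.4
maxw 255 (np.int64(117), np.int64(218), np.int64(334)) top 193 mom [ 0.324  0.075 -0.123] F [-0.67  2.2   0.02] z 0.131 w 0.0181
```

Stop felt (−0.12 N·m). I'll relieve it, lower the hand, and screw clockwise.

```bash
python3 -m inch '[{"claw":-0.58,"travel":[0,0,0],"turn":-0.02},{"claw":-0.58,"travel":[0,0,-0.02],"turn":-0.03},{"claw":-0.58,"travel":[0,0,-0.04],"turn":-0.04},{"claw":-0.58,"travel":[0,0,-0.04],"turn":-0.04}]' |sed -n '4p'; python3 capz.py
python3 -m inch '[{"claw":-0.58,"travel":[0,0,0],"turn":-0.02},{"claw":-0.58,"travel":[0,0,0],"turn":-0.04},{"claw":-0.58,"travel":[0,0,0],"turn":-0.06},{"claw":-0.58,"travel":[0,0,-0.001],"turn":-0.08},{"claw":-0.58,"travel":[0,0,-0.002],"turn":-0.1}]' |sed -n '4p'; python3 capz.py
```

```text
contact_force: [0.2, -0.5, -0.0]
maxw 255 (np.int64(123), np.int64(216), np.int64(338)) top 195 mom [-0.019  0.036 -0.013] F [ 0.47 -0.34  0.57] z 0.1231 w 0.0177
contact_force: [-0.3, 0.1, 1.2]
maxw 250 (np.int64(122), np.int64(215), np.int64(336)) top 195 mom [ 0.026 -0.015  0.   ] F [0.04 0.06 1.08] z 0.1231 w 0.0177
```

```bash
python3 -m inch '[{"claw":-0.58,"travel":[0,0,-0.0012],"turn":-0.02},{"claw":-0.58,"travel":[0,0,-0.0024],"turn":-0.04},{"claw":-0.58,"travel":[0,0,-0.0036],"turn":-0.06},{"claw":-0.58,"travel":[0,0,-0.0048],"turn":-0.08},{"claw":-0.58,"travel":[0,0,-0.006],"turn":-0.1}]' |sed -n '4p'; python3 capz.py
python3 -m inch '[{"claw":-0.58,"travel":[0,0,-0.0012],"turn":-0.02},{"claw":-0.58,"travel":[0,0,-0.0024],"turn":-0.04},{"claw":-0.58,"travel":[0,0,-0.0036],"turn":-0.06},{"claw":-0.58,"travel":[0,0,-0.0048],"turn":-0.08},{"claw":-0.58,"travel":[0,0,-0.006],"turn":-0.1}]' |sed -n '4p'; python3 capz.py
```

```text
contact_force: [-1.3, 0.1, -0.1]
maxw 260 (np.int64(123), np.int64(215), np.int64(337)) top 195 mom [0.02  0.05  0.009] F [0.26 0.48 0.23] z 0.1219 w 0.0179
contact_force: [0.7, -0.3, 0.6]
maxw 251 (np.int64(123), np.int64(215), np.int64(337)) top 195 mom [ 0.002 -0.026 -0.013] F [-0.24  0.37  1.43] z 0.1207 w 0.018
```

```bash
python3 -m inch '[{"claw":-0.58,"travel":[0,0,-0.0012],"turn":-0.02},{"claw":-0.58,"travel":[0,0,-0.0024],"turn":-0.04},{"claw":-0.58,"travel":[0,0,-0.0036],"turn":-0.06},{"claw":-0.58,"travel":[0,0,-0.0048],"turn":-0.08},{"claw":-0.58,"travel":[0,0,-0.006],"turn":-0.1}]' |sed -n '4p'; python3 capz.py
python3 -m inch '[{"claw":-0.58,"travel":[0,0,-0.0012],"turn":-0.015},{"claw":-0.58,"travel":[0,0,-0.0024],"turn":-0.03},{"claw":-0.58,"travel":[0,0,-0.0036],"turn":-0.045},{"claw":-0.58,"travel":[0,0,-0.004],"turn":-0.06},{"claw":-0.58,"travel":[0,0,-0.004],"turn":-0.06}]' |sed -n '4p'; python3 capz.py
```

```text
contact_force: [1.0, 0.0, 1.1]
maxw 259 (np.int64(123), np.int64(215), np.int64(337)) top 195 mom [ 0.033 -0.029 -0.003] F [-0.12 -0.24  0.09] z 0.1195 w 0.0181
contact_force: [-0.7, -0.5, -0.2]
maxw 260 (np.int64(123), np.int64(215), np.int64(337)) top 195 mom [ 0.011 -0.012 -0.036] F [-0.54 -0.3  -0.83] z 0.1185 w 0.0178
```

```bash
python3 -m inch '[{"claw":-0.58,"travel":[0,0,-0.001],"turn":-0.015},{"claw":-0.58,"travel":[0,0,-0.002],"turn":-0.03},{"claw":-0.58,"travel":[0,0,-0.003],"turn":-0.045},{"claw":-0.58,"travel":[0,0,-0.003],"turn":-0.045}]' |sed -n '4p'; python3 capz.py
python3 -m inch '[{"claw":-0.58,"travel":[0,0,-0.001],"turn":-0.012},{"claw":-0.58,"travel":[0,0,-0.001],"turn":-0.02},{"claw":-0.58,"travel":[0,0,-0.001],"turn":-0.02}]' |sed -n '4p'; python3 capz.py
```

```text
contact_force: [-0.1, 0.7, 0.2]
maxw 261 (np.int64(124), np.int64(215), np.int64(338)) top 196 mom [-0.008 -0.032  0.032] F [0.1  0.32 0.5 ] z 0.1177 w 0.0181
contact_force: [0.2, 0.0, -0.2]
maxw 251 (np.int64(123), np.int64(215), np.int64(337)) top 196 mom [-0.029 -0.024  0.019] F [-0.45 -1.05  0.25] z 0.1175 w 0.018
```

```bash
python3 -m inch '[{"claw":-0.58,"travel":[0,0,-0.001],"turn":-0.01},{"claw":-0.58,"travel":[0,0,-0.001],"turn":-0.015},{"claw":-0.58,"travel":[0,0,-0.001],"turn":-0.015}]' |sed -n '4p'; python3 capz.py
python3 -m inch '[{"claw":-0.58,"travel":[0,0,-0.001],"turn":-0.01},{"claw":-0.58,"travel":[0,0,-0.001],"turn":-0.01}]' |sed -n '4p'; python3 capz.py
```

```text
contact_force: [-0.6, 0.1, 0.3]
maxw 261 (np.int64(124), np.int64(214), np.int64(337)) top 196 mom [-0.051 -0.025  0.042] F [-0.01  0.18 -0.18] z 0.1173 w 0.018
contact_force: [0.1, -0.6, 0.3]
maxw 261 (np.int64(124), np.int64(214), np.int64(337)) top 196 mom [-0.014 -0.029  0.055] F [-0.26  0.52  0.02] z 0.1171 w 0.0179
```

```bash
python3 -m inch '[{"claw":-0.58,"travel":[0,0,0],"turn":-0.005},{"claw":-0.58,"travel":[0,0,0],"turn":-0.01},{"claw":-0.58,"travel":[0,0,0],"turn":-0.01}]' |sed -n '4p'; python3 capz.py
```

```text
contact_force: [-0.1, 0.3, -0.8]
maxw 251 (np.int64(124), np.int64(214), np.int64(337)) top 196 mom [-0.037 -0.035 -0.034] F [0.26 0.1  0.8 ] z 0.1171 w 0.0174
```

```bash
echo 'import sys; sys.exit(abs(s["moment"][2])>0.075)'>>capz.py
python3 -m inch '[{"claw":-0.58,"travel":[0,0,0],"turn":-0.006},{"claw":-0.58,"travel":[0,0,0],"turn":-0.012},{"claw":-0.58,"travel":[0,0,0],"turn":-0.012}]' |sed -n '4p'; python3 capz.py && python3 -m inch '[{"claw":-0.58,"travel":[0,0,0],"turn":-0.006},{"claw":-0.58,"travel":[0,0,-0.001],"turn":-0.01},{"claw":-0.58,"travel":[0,0,-0.001],"turn":-0.01}]' |sed -n '4p' && python3 capz.py && python3 -m inch '[{"claw":-0.58,"travel":[0,0,0],"turn":-0.006},{"claw":-0.58,"travel":[0,0,-0.001],"turn":-0.01},{"claw":-0.58,"travel":[0,0,-0.001],"turn":-0.01}]' |sed -n '4p' && python3 capz.py
```

```text
contact_force: [-1.0, -0.5, -0.9]
maxw 251 (np.int64(124), np.int64(214), np.int64(337)) top 196 mom [-0.011  0.     0.041] F [-0.38  0.77  0.5 ] z 0.1171 w 0.0182False
```

```bash
sed -i 's/sys.exit(\(.*\))$/sys.exit(int(\1))/' capz.py; tail -1 capz.py
python3 -m inch '[{"claw":-0.58,"travel":[0,0,0],"turn":-0.006},{"claw":-0.58,"travel":[0,0,-0.001],"turn":-0.012},{"claw":-0.58,"travel":[0,0,-0.001],"turn":-0.012}]' |sed -n '4p' ; python3 capz.py && python3 -m inch '[{"claw":-0.58,"travel":[0,0,0],"turn":-0.006},{"claw":-0.58,"travel":[0,0,-0.001],"turn":-0.012},{"claw":-0.58,"travel":[0,0,-0.001],"turn":-0.012}]' |sed -n '4p' && python3 capz.py && python3 -m inch '[{"claw":-0.58,"travel":[0,0,0],"turn":-0.006},{"claw":-0.58,"travel":[0,0,-0.001],"turn":-0.012},{"claw":-0.58,"travel":[0,0,-0.001],"turn":-0.012}]' |sed -n '4p' && python3 capz.py
```

```text
import sys; sys.exit(int(abs(s["moment"][2])>0.075))
contact_force: [-0.9, 0.2, 1.6]
maxw 252 (np.int64(124), np.int64(214), np.int64(337)) top 196 mom [ 0.088  0.029 -0.014] F [-0.98  0.64  1.52] z 0.117 w 0.0183
contact_force: [-1.6, 1.4, 3.8]
maxw 252 (np.int64(124), np.int64(214), np.int64(337)) top 196 mom [0.2   0.275 0.12 ] F [-1.78  2.51  3.76] z 0.117 w 0.0179
```

Torque is 0.12 N·m after about 98° of cap travel, so it is home. I'll verify the height in the images, then release.

```bash
python3 -m inch '[{"claw":-0.58,"travel":[0,0,0],"turn":0.02},{"claw":-0.3,"travel":[0,0,0],"turn":0.04},{"claw":0,"travel":[0,0,0],"turn":0.04},{"claw":0,"travel":[0,0,0],"turn":0.04},{"claw":0,"travel":[0,0,0],"turn":0.04}]' |sed -n '2,4p'
python3 -m inch '[{"claw":0.2,"travel":[0,0,0.1],"turn":0},{"claw":0.2,"travel":[0,0,0.3],"turn":0},{"claw":0.2,"travel":[0,0,0.5],"turn":0},{"claw":0.2,"travel":[-0.2,-0.1,0.6],"turn":0},{"claw":0.2,"travel":[-0.4,-0.2,0.6],"turn":0}]' |sed -n '1,4p'
python3 - <<'E'
from h import *
out=[]
for n,r in(("scene",(195,130,285,220)),("side",(270,215,360,305))):
    im,K,T=grab(n); h=cv2.cvtColor(im,cv2.COLOR_RGB2HSV); m=cv2.inRange(h,(108,120,30),(132,255,255))
    M=np.zeros_like(m);M[r[1]:r[3],r[0]:r[2]]=m[r[1]:r[3],r[0]:r[2]]; l,c_,st,ce=cv2.connectedComponentsWithStats(M);i=1+np.argmax(st[1:,4]);print(n,st[i])
    for d in (9,14.5,19):
        z=.088-d/1e3;P=[proj(K,T,[.5626+.0315*np.cos(t),-.1847+.0315*np.sin(t),z]) for t in np.radians(range(0,360,5))];print(d,np.max(P,0).round(1),np.min(P,0).round(1))
    out.append(cv2.resize(im[r[1]:r[3],r[0]:r[2]],(400,400),interpolation=cv2.INTER_CUBIC))
save("e.png",np.hstack(out))
E
```

```text
position: [0.5627, -0.1848, 0.1165]
ee_rot: [0.0, 0.999, 0.043, 0.0]
contact_force: [0.3, 0.2, 0.5]
clock: 20.75
position: [0.4843, -0.2261, 0.2403]
ee_rot: [0.003, 0.999, 0.044, 0.003]
contact_force: [0.1, -1.1, -0.5]
scene [228 162  24  24 438]
9 [251.5 184.4] [228.1 168.5]
14.5 [251.5 185.9] [228.2 170. ]
19 [251.6 187.2] [228.3 171.3]
side [299 237  31  32 770]
9 [329.3 266.2] [299.  246.9]
14.5 [329.1 268.3] [298.9 248.9]
19 [328.9 270. ] [298.8 250.6]
```

View pics/e.png

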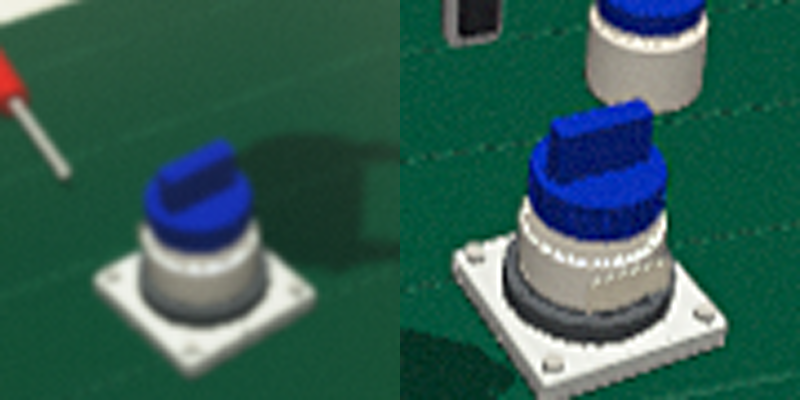

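Run:
```python
from h import *
def ext(im,r):
    h=cv2.cvtColor(im,cv2.COLOR_RGB2HSV); m=cv2.inRange(h,(108,120,30),(132,255,255)); M=np.zeros_like(m);M[r[1]:r[3],r[0]:r[2]]=m[r[1]:r[3],r[0]:r[2]]
    l,lab,st,ce=cv2.connectedComponentsWithStats(M);i=1+np.argmax(st[1:,4]); c=lab==i
    x0=st[i][0]+st[i][2]//2; return np.mean([np.nonzero(c[:,x])[0].max() for x in range(x0-4,x0+5)])
def pred(K,T,x,y,z):
    P=np.array([proj(K,T,[x+.0315*np.cos(t),y+.0315*np.sin(t),z]) for t in np.radians(range(0,360,2))]); return P[:,1].max()
s=get_state()["position"]
for n,r in(("scene",(195,110,285,220)),("side",(270,215,360,305))):
    K,T=cam(n); a=cv2.imread("pics/d_%s.png"%n)[...,::-1].copy()
    off=ext(a,r)-pred(K,T,.5636,-.1867,.1582-.0446)
    im,_,_=grab(n); e=ext(im,r); d=np.arange(8,24,.25); v=[pred(K,T,.5626,-.1847,.088-k/1e3)+off for k in d]
    print(n,"off",off,"depth",np.interp(e,v,d))
    save("f_%s.png"%n,im)
```

```text
scene off -2.45907258325542 depth 20.12380182981509
side off -1.2467700313865748 depth 17.048442718451415
```

```bash
python3 -m inch '[{"claw":0.2,"travel":[0,0,0],"turn":0},{"claw":0.2,"travel":[0,0,0],"turn":0},{"claw":0.2,"travel":[0,0,0],"turn":0}]' | head -2; python3 -c "
from rig import ticket; print(ticket.sign_off())"
```

```text
clock: 21.25
position: [0.4834, -0.2243, 0.2362]
the job is handed in; nothing more can be done
None
```

The cap was set on the neck, backed off until it dropped and met the stop (0.12 N·m), then screwed about 95° clockwise to 0.12 N·m and let go. I judge it fully home from the torque and the turn; the two camera depth readings, 17 and 20 mm against 19 mm, agree only roughly. The job was handed in at about 21 s with the gripper clear.

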